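# Function test of the pump's emergency stop

## Task

Test the pump's emergency stop, the mushroom button with two wings: push it fully in so that it stays in, then push a wing round clockwise (seen from above) until the button has come all the way out again, and move clear. Nothing is to be gripped or lifted: work gently, with the fingertips or the outside of the fingers. Do not press the plain mushroom button without wings on the other box (it starts the pump), and leave everything else where it is.

Things in the scene. Friction and masses are not known exactly. Their poses are not given: they have to be found in the camera images.
- stop_axis (a point): centre of the lid of the box that carries the winged stop button: white box 110 x 110 mm, its lid 60 mm above the worktop, fixed to the worktop. Its z points up along the button's axis. Box edges run along its x and y; a short black cable gland sticks out of the +x side, low down. The box may stand on either side and is turned up to 0.7 rad
- stop_crown (a point): top centre of the grey winged stop button's head, a mushroom of 48 mm diameter on the axis of its box; released it lies 36 mm above the box's lid and goes down 9 mm when pressed. The head's underside is 19 mm below this point
- wing_left (a point): point in one of the two wings of the stop button, 40 mm from the button's axis, half-way up the wing. Each wing is a bar 10 mm wide and 14 mm high that sticks out straight from the head to 48 mm from the axis (free from 24 mm to 48 mm). With the button not twisted this wing points along +y of stop_axis. Released, the wings' undersides are 16 mm above the box's lid; fully in, 7 mm. Turns and rises with the head
- wing_right (a point): the same point in the opposite wing, which points along -y of stop_axis when the button is not twisted
- stop_press (a joint): how far the stop button is pushed in: 0 released (out), 0.009 m fully in (end stop). No spring: friction of about 6 N holds it wherever it is left, so it needs about 6 N to push in. Twisting clockwise lifts it by an inner cam, whatever its depth: it rises about 1.4 mm per 0.1 rad and is fully out from about 0.72 rad on
- stop_twist (a joint): twist of the stop button in rad, 0 at rest, growing clockwise seen from above, soft end stop at 0.80. Needs up to about 0.15 N m (about 4 N at the wing); a light spring turns it back to 0 when let go, and the button then stays out
- start_crown (a point): top centre of the plain grey mushroom button (48 mm diameter, no wings) on an equal white box, 96 mm above the worktop: the pump's start button, not to be pressed
- start_press (a joint): how far the plain start button is pressed, 0 to 0.007 m, springs back
- stop_station: the fixed white box with the winged button and all it carries; origin on the worktop under its centre
- start_station: the fixed white box with the plain button; origin on the worktop under its centre
- screwdriver: loose screwdriver, 171 mm long, 24 mm thick, lying between the two boxes, pointing away from the robot; leave it alone
- headspace_vial: loose glass vial, 22 mm wide, 62 mm high, standing behind the left box; leave it alone
- septa_pot: loose white pot, 41 mm wide, 42 mm high, standing behind the right box; leave it alone
- beaker: loose beaker, 54 mm wide, 70 mm high, at the back; leave it alone

How it is judged (in metres and radians):
On the way, in this order (a step that is already met when the one before it is completed fails the run):
1. the stop button is pushed fully in (at least 7.5 mm), not twisted (value of joint stop_press above 0.0075 m and value of joint stop_twist below 0.12 rad), for 0.1 s.
2. it is being twisted clockwise while still partly in (value of joint stop_twist above 0.2 rad and value of joint stop_press above 0.0025 m).
3. it has been twisted until it is out (to within 2 mm) (value of joint stop_twist above 0.5 rad and value of joint stop_press below 0.002 m).
At the end, for the whole second after the job is handed in: the stop button is out again to within 2 mm, let go and turned back to rest (within 0.1 rad), the start button unpressed and the loose things at rest (value of joint stop_press below 0.002 m and value of joint stop_twist below 0.1 rad and value of joint start_press below 0.001 m and linear speed of each of screwdriver, headspace_vial, septa_pot, beaker below 0.02 m/s); the robot touches nothing.
It fails at once if the plain start button is pressed (value of joint start_press above 0.002 m).
It fails at once if the stop or its box is gripped or pushed with more than 35 N (contact force between the fingers and stop_station above 35 N).
It fails at once if the start button's box is touched hard (over 5 N) (contact force between the arm and start_station above 5 N).
It fails at once if a loose bystander is lifted or moved by more than 20 mm (distance of any of screwdriver, headspace_vial, septa_pot, beaker from where it was at the start of the episode above 0.02 m).
It also fails if it takes over 45 s, if anything falls off the work surface, if the arm or the gripper's body presses on something with over 40 N, if the wrist force passes 120 N, or if a joint passes its speed limit or range.

## Robot

A 6-joint arm with a two-finger parallel gripper is mounted at the origin on a cart in front of the work surface, level with it; the furniture and walls round the work are solid. World frame = base frame: x ahead of the robot, y to its left, z up, the work surface at z = 0. Lengths are in mm, angles in rad, forces in N, time in s.
With the tool pointing down it reaches from about 275 to 1000 mm from the base axis. Payload 8.4 kg.
Tool frame: the origin (TCP) lies at the very end of the fingers, on their centre line; the grasp point (between the pads) lies 19 mm behind it; z points along the fingers, y is the line along which they close (so a half turn about z gives the same grasp; the last joint's range is limited). The gripper opens to 85 mm and grips with 20 to 120 N. Pads are 22 mm wide; open, the fingers measure 114 mm over their backs; the gripper's body (76 mm by 85 mm) begins 54 mm behind the grasp point. The pads swing forward as they close: fully open they stand 13 mm farther back than shut.
Start: joints at [-1.232, 0.353, 1.633, -0, 1.155, -0.002], TCP at [208.899, -589.058, 231.281] pointing down, gripper open.
Joint ranges: [-2.63, 2.63], [-0.92, 2.1], [0.06, 2.66], [-1.3, 4.44], [0, 2.69], [-3.02, 3.02]. Speed limits (rad/s): [2.22, 2.22, 2.79, 3.14, 3.14, 3.14].

## Interface

Orientations are given as a unit quaternion [w, x, y, z].
In Python, from plant import sensors, viewer, close_job gives the robot as it stands.
- The arm moves only by the tool jog_arm, never from a script. Its argument "plan" is text: rows parted by semicolons, each of 7 numbers parted by spaces: the finger opening in cm, from 0 to 8.54, then the shift along the tool's x, y, z in cm, then the turn, a rotation vector about the tool's x, y, z in rad. In form: gripper tx ty tz ax ay az; .... A call has 1 to 8 rows; each row shifts and turns the commanded pose from where the row before left it, along the tool's axes as they then stand; what a row does not reach is not made up. A row lasts 1/12 s, in which the tool goes at most 41.7 mm and 7.16 degrees, less where a joint would pass 70% of its speed; a pose out of reach is approached as far as the arm can. A call is refused whole if a number of a shift passes 4.17 or a number of a turn 0.125, either way. A call with a gripper value outside its range is refused whole. The fingers move at their own pace and stop on an object; "force" is the grip in N (left out, the last holds). Time passes only in rows, so rows that do not move let the fingers close. It gives the time, the measured TCP pose, the force, the opening and the grip force at its end, in the units of the state.
- sensors.state(): the state, without advancing time (a new reading comes with each control period).
- viewer.grab_frame(name): name is "side" or "top" or "wrist"; returns a dict with "frame" (420x560x3 uint8, red, green, blue), "vfov" (degrees; the focal length in pixels is half the picture's height over the tangent of half this angle, whatever the lens; pixels are square), "cx", "cy" (the principal point, pixels), "k1" (the pictures are not rectified: a ray, as slopes to the right and down, at radius r is drawn at 1 + k1 r^2 times it, then the intrinsics apply), "xyz" and "rotation" of the camera in the world; the wrist camera has in their place "tool_from_camera" (4x4, takes a point from camera to tool coordinates, whose origin is the TCP and whose axes are the flange's). Camera axes: x right, y down, z forward; pixel columns grow to the right and rows downward; lengths in mm; the calibration is good to about 2 mm. A picture is of the moment at which its call begins: read the wrist's pose just before it. There is no depth.
- close_job(): hands the job in; it is judged then, once.
The state is a dict: "t": time; "joint_pos": joint angles; "dq": joint speeds; "joint_efforts": joint torques, N m; "tcp_pos": TCP position; "tcp_rot": TCP orientation; "contact_force": force on the tool from outside, world axes, zero at the start; "wrist_torque": the same for the moment, N m; "width": finger opening in mm; "gripper_force": force on a finger pad.
Only numpy, scipy, OpenCV 4.12 (cv2) and the standard library are available. Lean on these libraries where they do the work, as an engineer would, in place of code of your own. Each camera call takes 0.05 s, during which the arm holds its last target. There are 200 camera calls.

## Working session

There is one attempt and no reset: what is moved stays moved. The work goes in short steps, Python scripts to look and compute and a tool call to move; the robot and the scene stay as the last step left them, time stands still between calls to the robot, and variables do not carry over. Pictures are saved under pics/ and viewed, at most 10 in all, crops included, and the job is handed in when it is done.

Besides the shell and the picture viewer there is one more tool, called after "Emit:" as a command line: name --argument value ..., lists and objects as JSON in quotes. jog_arm: Moves the arm, as the interface text tells. Its arguments: {"type":"object","properties":{"plan":{"type":"string"},"force":{"type":"number"}},"required":["plan"]}

```bash
mkdir -p pics; cat > h.py <<'E'
import numpy as np, cv2
from plant import sensors, viewer, close_job
def grab(n,fn):
    s=sensors.state(); d=viewer.grab_frame(n); cv2.imwrite('pics/'+fn,d['frame'][:,:,::-1])
    d2={k:v for k,v in d.items() if k!='frame'}; d2['tcp']=s['tcp_pos'];d2['q']=s['tcp_rot']
    import pickle; pickle.dump(d2,open('pics/'+fn+'.pkl','wb')); return d
def ray(fn,u,v):
    import pickle; from scipy.spatial.transform import Rotation as R
    d=pickle.load(open('pics/'+fn+'.pkl','rb'))
    f=210/np.tan(np.radians(d['vfov'])/2)
    K=np.array([[f,0,d['cx']],[0,f,d['cy']],[0,0,1.]])
    p=cv2.undistortPoints(np.array([[[u,v]]],float),K,np.array([d['k1'],0,0,0.]))[0,0]
    r=np.array([p[0],p[1],1])
    if 'xyz' in d: return np.array(d['xyz']),np.array(d['rotation']).reshape(3,3)@r
    T=np.array(d['tool_from_camera']); q=d['q']; W=R.from_quat([q[1],q[2],q[3],q[0]]).as_matrix()
    return np.array(d['tcp'])+W@T[:3,3], W@T[:3,:3]@r
def atz(fn,u,v,z):
    o,r=ray(fn,u,v); return o+r*(z-o[2])/r[2]
E
python3 - <<'E'
from h import *
a=grab('top','top0.png');b=grab('side','side0.png')
for d in(a,b): print({k:v for k,v in d.items() if k!='frame'})
print(sensors.state())
E
```

```text
{'vfov': 50.194566542995574, 'cx': 276.83590868008406, 'cy': 215.22789560990958, 'k1': -0.09104430033991164, 'xyz': array([ 341.12589739,   -5.06252507, 1176.57889233]), 'rotation': array([-0.08150519,  0.7056457 , -0.69907059,  0.0819839 ])}
{'vfov': 55.557023303332656, 'cx': 284.48103423925147, 'cy': 203.0317594249817, 'k1': -0.11933381636610553, 'xyz': array([341.1167668 , 796.5705756 , 460.94555341]), 'rotation': array([ 0.08992682, -0.11549478,  0.83283536, -0.53381587])}
{'t': 0.1, 'joint_pos': array([-1.23241801e+00,  3.53578525e-01,  1.63405292e+00,  3.50841706e-05,
        1.15516883e+00, -2.42302755e-03]), 'dq': array([ 0.00022759, -0.00174502, -0.00301334,  0.00064562,  0.00160126,
       -0.00190258]), 'joint_efforts': array([ 6.67991844e-04, -6.06356335e+01, -3.42818892e+01,  7.32999069e-05,
        3.97709911e-03, -2.17658373e-05]), 'tcp_pos': array([ 208.76136145, -588.66635281,  230.63989831]), 'tcp_rot': array([-5.97991645e-04,  9.85517924e-01,  1.69570210e-01, -8.51314118e-05]), 'contact_force': array([-0.44118023,  0.32862931,  0.26457352]), 'wrist_torque': array([ 0.0257797 , -0.03828474, -0.03105347]), 'gripper_force': 0.0, 'width': 85.30557485366259}
```

View pics/top0.png

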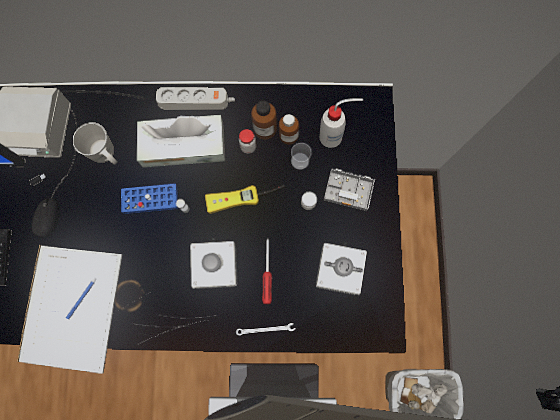

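View pics/side0.png

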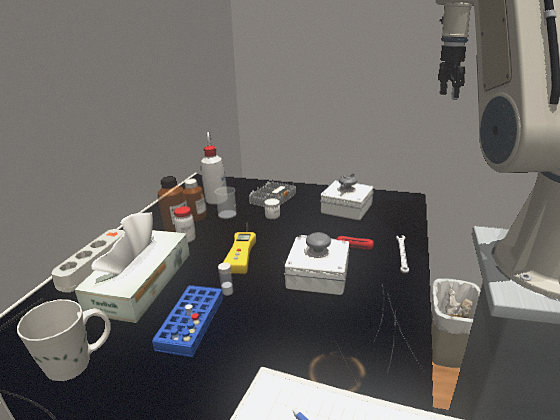

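The top view shows the winged stop box at about (343,267) on the right and the plain start box at (213,264). The screwdriver lies between them at (267,270). I'll enlarge the stop box.

```bash
sed -i "s/np.array(d\['rotation'\]).reshape(3,3)@r/R.from_quat(np.roll(d['rotation'],-1)).as_matrix()@r/" h.py
python3 - <<'E'
from h import *
i=cv2.imread('pics/top0.png')[230:310,300:390]; cv2.imwrite('pics/c1.png',cv2.resize(i,None,fx=7,fy=7,interpolation=cv2.INTER_CUBIC))
for u,v,z in((343,267,96),(213,264,96),(267,295,12),(267,240,5),(309,200,42),(398,345,0)):print(atz('top0.png',u,v,z).round())
E
```

```text
[ 469. -166.   96.]
[473. 149.  96.]
[405.  19.  12.]
[550.  21.   5.]
[651. -89.  42.]
[ 280. -318.    0.]
```

View pics/c1.png

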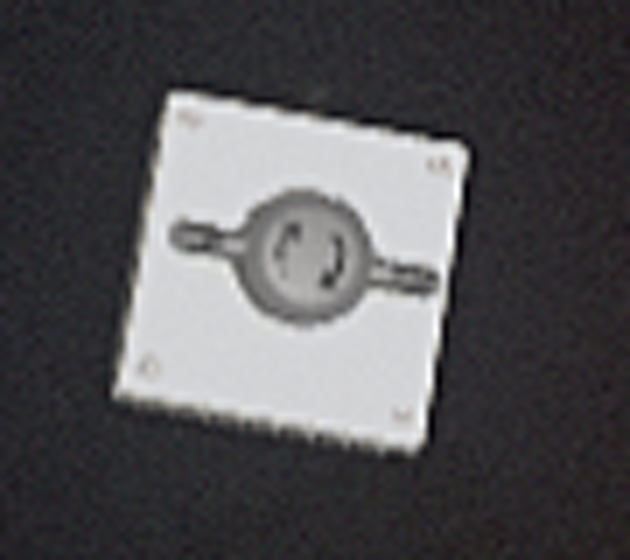

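The crop shows the crown centre at full-image (343.9, 266.7) and the wing tips at (324.3, 263.7) and (362.4, 270.3).

```bash

python3 - <<'E'
from h import *
c=atz('top0.png',343.6,266.7,94);a=atz('top0.png',324.3,263.7,86);b=atz('top0.png',362.4,270.3,86)
cs=[atz('top0.png',300+x/7,230+y/7,60) for x,y in((172,92),(467,150),(420,452),(117,393))]
print(c,a,b,np.linalg.norm(a-b),(a+b)/2,np.mean(cs,0)); d=a-b
print('wing dir',np.arctan2(d[1],d[0]))
for i in range(4): e=cs[i]-cs[i-1]; print(np.linalg.norm(e),np.arctan2(e[1],e[0]))
E
```

```text
[ 469.95287898 -167.59770388   94.        ] [ 477.93775896 -121.64945916   86.        ] [ 462.35656606 -214.7150986    86.        ] 94.36093904062172 [ 470.14716251 -168.18227888   86.        ] [ 469.16117939 -168.71716772   60.        ]
wing dir 1.4049132656956689
110.05127998441249 -0.19111313207230318
108.27292437227236 -1.7600142974326447
109.7231987019742 2.9564634814257116
108.93062022076926 1.3845968034855034
```

Emit:
jog_arm --plan "0 2.4 -1.95 0 0 0 0;0 2.4 -1.95 0 0 0 0;0 2.4 -1.95 0 0 0 0;0 2.4 -1.95 0 0 0 0;0 2.4 -1.95 0 0 0 0;0 2.4 -1.95 0 0 0 0;0 2.4 -1.95 0 0 0 0;0 2.4 -1.95 0 0 0 0" --force 20

```text
t: 0.77
tcp_pos: [338.0, -376.4, 231.1]
tcp_rot: [-0.0, 0.986, 0.169, -0.0]
contact_force: [0.7, -0.5, -0.7]
width: -0.1
gripper_force: 0.0
```

Emit:
jog_arm --plan "0 2.2 -1.85 0 0 0 0;0 2.2 -1.85 0 0 0 0;0 2.2 -1.85 0 0 0 0;0 2.2 -1.85 0 0 0 0;0 2.2 -1.85 0 0 0 0;0 2.2 -1.85 0 0 0 0;0 2.2 -1.85 0 0 0 0;0 0 0 0 0 0 0"

```text
t: 1.43
tcp_pos: [441.2, -200.9, 231.1]
tcp_rot: [-0.001, 0.985, 0.171, 0.0]
contact_force: [0.9, -1.0, 0.4]
width: 0.0
gripper_force: 0.0
```

```bash

python3 - <<'E'
from h import *
d=grab('wrist','w1.png');s=sensors.state();print(s['t'],s['tcp_pos'],s['tcp_rot'],s['width'],s['contact_force'],s['joint_pos'])
E
```

```text
1.4833 [ 440.31357885 -202.427933    231.08422141] [-2.56951190e-04  9.85239668e-01  1.71180381e-01 -8.50903093e-05] 0.4155950689550172 [-0.11610903 -0.54794315 -0.54470249] [-4.34245999e-01  1.33266276e-01  1.92516233e+00  3.68181605e-04
  1.08359675e+00  7.92322660e-01]
```

View pics/w1.png

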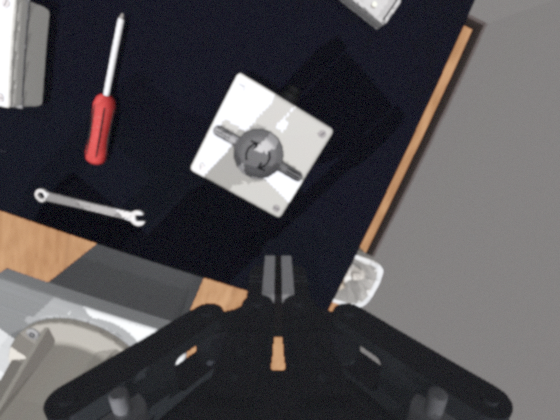

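The wrist view shows the crown centre at (258,153), the wing tips at (216,129) and (300,178), and the gland at (290,95).

```bash

python3 - <<'E'
from h import *
c=atz('w1.png',258,152,94);a=atz('w1.png',216,128.5,86);b=atz('w1.png',300,178,86)
cs=[atz('w1.png',x,y,60) for x,y in((239,74),(332,130),(278,217),(191,168))]
print(c,a,b,(a+b)/2,np.mean(cs,0)); d=a-b;print('wing',np.arctan2(d[1],d[0]),np.linalg.norm(d))
E
```

```text
[ 476.20762146 -169.40074391   94.        ] [ 482.54777742 -125.78374442   86.        ] [ 464.8021296  -215.53399594   86.        ] [ 473.67495351 -170.65887018   86.        ] [ 473.64382709 -170.04994097   60.        ]
wing 1.3755915870253141 91.48778970452291
```

Emit:
jog_arm --plan "0 1.37 -0.69 0 0 0 0;0 1.37 -0.69 2 0 0 0;0 1.37 -0.69 3 0 0 0;0 0 0 3 0 0 0;0 0 0 2.5 0 0 0;0 0 0 1.5 0 0 0;0 0 0 0 0 0 0;0 0 0 0 0 0 0"

```text
t: 2.15
tcp_pos: [470.6, -171.5, 110.8]
tcp_rot: [-0.0, 0.986, 0.169, -0.001]
contact_force: [0.0, 0.5, -0.5]
width: 0.3
gripper_force: 0.0
```

Emit:
jog_arm --plan "0 0 0 0.6 0 0 0;0 0 0 0.5 0 0 0;0 0 0 0.3 0 0 0;0 0 0 0.2 0 0 0;0 0 0 0.2 0 0 0;0 0 0 0 0 0 0"

```text
t: 2.65
tcp_pos: [471.6, -171.3, 93.6]
tcp_rot: [0.0, 0.986, 0.17, 0.0]
contact_force: [-0.5, -0.4, 1.2]
width: 0.1
gripper_force: 1.1
```

Emit:
jog_arm --plan "0 0 0 0.15 0 0 0;0 0 0 0.15 0 0 0;0 0 0 0.1 0 0 0;0 0 0 0 0 0 0"

```text
t: 2.98
tcp_pos: [471.7, -171.2, 89.7]
tcp_rot: [0.0, 0.986, 0.17, 0.0]
contact_force: [-1.1, -1.1, 4.4]
width: 0.4
gripper_force: 2.0
```

Emit:
jog_arm --plan "0 0 0 0.1 0 0 0;0 0 0 0.1 0 0 0;0 0 0 0 0 0 0"

```text
t: 3.23
tcp_pos: [471.6, -171.2, 87.6]
tcp_rot: [0.0, 0.986, 0.17, 0.0]
contact_force: [-1.0, 0.1, 4.9]
width: -0.3
gripper_force: 2.2
```

Emit:
jog_arm --plan "0 0 0 0.05 0 0 0;0 0 0 0.05 0 0 0;0 0 0 0 0 0 0"

```text
t: 3.48
tcp_pos: [471.7, -171.3, 86.7]
tcp_rot: [0.0, 0.986, 0.17, 0.0]
contact_force: [-0.7, -0.2, 5.1]
width: -0.2
gripper_force: 2.6
```

Emit:
jog_arm --plan "0 0 0 0.05 0 0 0;0 0 0 0.05 0 0 0;0 0 0 0 0 0 0"

```text
t: 3.73
tcp_pos: [471.8, -171.3, 86.3]
tcp_rot: [0.0, 0.986, 0.17, 0.0]
contact_force: [-3.2, 1.1, 12.4]
width: 0.2
gripper_force: 6.3
```

Emit:
jog_arm --plan "0 0 0 -0.5 0 0 0;0 0 0 -2 0 0 0;6.2 0 0 -1.5 0 0 -0.095;6.2 0 -0.2 0 0 0 -0.095;6.2 0 0 0 0 0 -0.095;6.2 0 0 0 0 0 -0.095;6.2 0 0 0 0 0 0;6.2 0 0 0 0 0 0"

```text
t: 4.4
tcp_pos: [470.6, -169.2, 125.4]
tcp_rot: [0.0, 0.936, 0.351, 0.0]
contact_force: [0.8, -0.4, -0.7]
width: 62.4
gripper_force: 0.0
```

```bash

python3 - <<'E'
from h import *
d=grab('wrist','w2.png');s=sensors.state();print(s['t'],s['tcp_pos'],s['tcp_rot'],s['width'],s['joint_pos'])
E
```

```text
4.45 [ 470.54342113 -169.23605189  125.29930988] [-1.21211663e-05  9.36334852e-01  3.51108308e-01  1.29899760e-05] 62.28759298122172 [-3.48279209e-01  2.96983973e-01  1.99176314e+00  4.68793975e-05
  8.52841531e-01  5.04977264e-01]
```

View pics/w2.png

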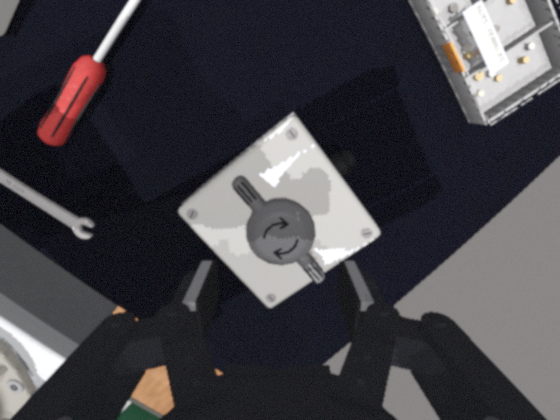

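The head is at (281,231), still untwisted and pressed in. The fingertips at (207,265) and (350,265) straddle it evenly. I'll check the centre.

```bash

python3 - <<'E'
from h import *
c=atz('w2.png',281,230,85);a=atz('w2.png',239,182,77);b=atz('w2.png',320,280,77)
d=a-b
cs=[atz('w2.png',x,y,60) for x,y in((293,113),(380,233),(270,307),(179,211))]
print(c,(a+b)/2,np.arctan2(d[1],d[0]),np.linalg.norm(d),np.mean(cs,0))
for p in((207,262),(350,262)):print(atz('w2.png',*p,130))
E
```

```text
[ 477.70538156 -166.71865972   85.        ] [ 473.40358824 -171.43128262   77.        ] 1.369493832140042 91.802472332516 [ 474.72803753 -169.24533242   60.        ]
[ 453.35789717 -136.9188555   130.        ]
[ 501.64898368 -192.2435609   130.        ]
```

Emit:
jog_arm --plan "6.2 0.25 0.2 0 0 0 0;6.2 0 0 1.5 0 0 0;6.2 0 0 1.5 0 0 0;6.2 0 0 1 0 0 0;6.2 0 0 0.8 0 0 0;6.2 0 0 0.6 0 0 0;6.2 0 0 0.4 0 0 0;6.2 0 0 0 0 0 0"

```text
t: 5.12
tcp_pos: [473.5, -169.0, 66.6]
tcp_rot: [-0.0, 0.936, 0.353, -0.0]
contact_force: [-0.3, -0.6, -0.1]
width: 62.3
gripper_force: 0.0
```

Emit:
jog_arm --plan "6.2 0 0 0.2 0 0 0;6.2 0 0 0 0 0 0.08;6.2 0 0 0 0 0 0.08;6.2 0 0 0 0 0 0.08;6.2 0 0 0 0 0 0.08;6.2 0 0 0 0 0 0.06;6.2 0 0 0 0 0 0.06;6.2 0 0 0 0 0 0.06"

```text
t: 5.78
tcp_pos: [473.2, -169.1, 65.6]
tcp_rot: [-0.0, 0.994, 0.109, -0.001]
contact_force: [-4.8, -0.8, 2.4]
width: 61.9
gripper_force: 2.6
```

Emit:
jog_arm --plan "6.2 0 0 0 0 0 0.06;6.2 0 0 0 0 0 0.06;6.2 0 0 0 0 0 0.06;6.2 0 0 0 0 0 0.06;6.2 0 0 0 0 0 0"

```text
t: 6.2
tcp_pos: [473.1, -168.9, 66.1]
tcp_rot: [-0.0, 1.0, -0.011, -0.001]
contact_force: [-2.8, 1.5, 4.8]
width: 62.0
gripper_force: 2.7
```

```bash

python3 - <<'E'
from h import *
d=grab('wrist','w3.png');s=sensors.state();print(s['t'],s['tcp_pos'],s['tcp_rot'],s['width'],s['contact_force'],s['wrist_torque'],s['joint_pos'])
E
```

```text
6.25 [ 473.13581268 -168.86144591   65.95135995] [-1.56312904e-04  9.99950196e-01 -9.96876638e-03 -4.53157681e-04] 61.80799815760051 [-3.70462758  2.37351002  4.78583997] [0.41260177 0.53002685 0.21807551] [-3.45790660e-01  3.96688480e-01  2.02186678e+00 -5.29800907e-06
  7.23996109e-01  1.24494750e+00]
```

View pics/w3.png

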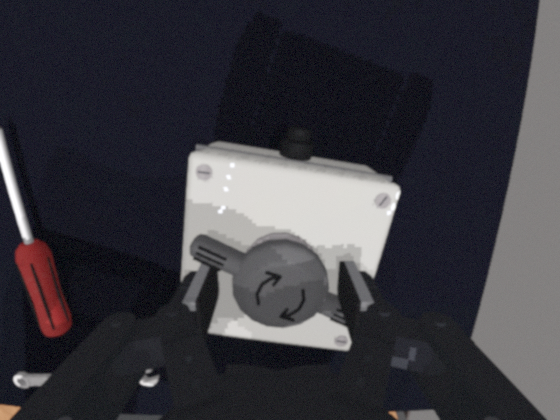

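The view shows both fingers against the wings and the head twisted by about 0.25 rad. I'll continue.

Emit:
jog_arm --plan "6.2 0 0 0 0 0 0.06;6.2 0 0 0 0 0 0.06;6.2 0 0 0 0 0 0.06;6.2 0 0 0 0 0 0.06;6.2 0 0 0 0 0 0.06;6.2 0 0 0 0 0 0"

```text
t: 6.75
tcp_pos: [473.8, -168.7, 66.2]
tcp_rot: [-0.0, 0.987, -0.161, 0.0]
contact_force: [-2.6, 4.4, 5.4]
width: 62.3
gripper_force: 3.7
```

Emit:
jog_arm --plan "6.2 0 0 0 0 0 0.05;6.2 0 0 0 0 0 0.05;6.2 0 0 0 0 0 0.05;6.2 0 0 0 0 0 0"

```text
t: 7.08
tcp_pos: [474.1, -168.8, 66.4]
tcp_rot: [-0.0, 0.972, -0.234, 0.0]
contact_force: [-2.1, 2.1, 2.4]
width: 62.4
gripper_force: 1.7
```

```bash

python3 - <<'E'
from h import *
d=grab('wrist','w4.png');s=sensors.state();print(s['t'],s['tcp_pos'],s['tcp_rot'],s['width'],s['contact_force'],s['wrist_torque'],s['joint_pos'])
E
```

```text
7.1333 [ 474.05312214 -168.90645584   66.16418283] [-1.05400513e-04  9.72524840e-01 -2.32798718e-01  4.26819691e-04] 61.818414987113535 [0.1371536  0.84985738 0.77838333] [0.26963105 0.06419957 0.06992   ] [-3.45466162e-01  3.96640986e-01  2.02119986e+00  4.58991050e-04
  7.22926675e-01  1.69489511e+00]
```

View pics/w4.png

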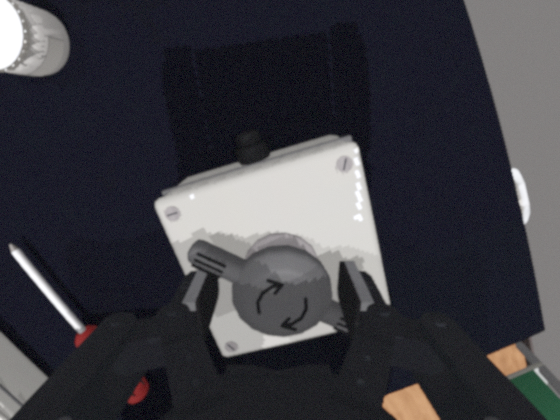

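The head is now visibly raised off its neck, with a twist of about 0.7 rad and a lower load. One more small turn, then unwind and move clear.

Emit:
jog_arm --plan "6.2 0 0 0 0 0 0.04;6.2 0 0 0 0 0 0.03;6.2 0 0 0 0 0 0.02;6.2 0 0 0 0 0 0"

```text
t: 7.47
tcp_pos: [474.0, -168.8, 66.1]
tcp_rot: [-0.0, 0.961, -0.276, 0.0]
contact_force: [-2.2, 4.6, 7.0]
width: 62.6
gripper_force: 10.7
```

Emit:
jog_arm --plan "6.2 0 0 0 0 0 -0.08;6.2 0 0 0 0 0 -0.1;6.2 0 0 0 0 0 -0.1;6.2 0 0 0 0 0 -0.1;6.2 0 0 0 0 0 -0.1;6.2 0 0 0 0 0 -0.1;6.2 0 0 0 0 0 -0.1;6.2 0 0 0 0 0 -0.1"

```text
t: 8.13
tcp_pos: [474.1, -169.3, 65.7]
tcp_rot: [0.0, 0.994, 0.113, 0.0]
contact_force: [-0.8, 0.2, -0.3]
width: 62.1
gripper_force: 0.0
```

Emit:
jog_arm --plan "6.2 0 0 0 0 0 -0.1;6.2 0 0 0 0 0 -0.1;6.2 0 0 0 0 0 -0.1;6.2 0 0 0 0 0 -0.1;6.2 0 0 0 0 0 0;6.2 0 0 0 0 0 0"

```text
t: 8.63
tcp_pos: [474.0, -169.3, 65.6]
tcp_rot: [0.0, 0.953, 0.304, 0.0]
contact_force: [0.4, -0.0, -0.2]
width: 62.2
gripper_force: 0.0
```

Emit:
jog_arm --plan "6.2 0 0 -1 0 0 0;6.2 0 0 -2 0 0 0;6.2 0 0 -3 0 0 0;6.2 0 0 -3 0 0 0;6.2 0 0 -2 0 0 0;6.2 0 0 0 0 0 0;6.2 0 0 0 0 0 0;6.2 0 0 0 0 0 0"

```text
t: 9.3
tcp_pos: [473.4, -169.0, 175.2]
tcp_rot: [-0.0, 0.952, 0.305, -0.0]
contact_force: [-0.3, -0.8, -1.0]
width: 62.2
gripper_force: 0.0
```

```bash

python3 - <<'E'
from h import *
d=grab('wrist','w5.png');s=sensors.state();print(s['t'],s['tcp_pos'],s['tcp_rot'],s['contact_force'])
E
```

```text
9.35 [ 473.04144078 -168.89696536  174.64747333] [-3.94260024e-04  9.52360614e-01  3.04973489e-01 -5.26690290e-04] [-0.01440962 -0.46067851  0.29145937]
```

View pics/w5.png

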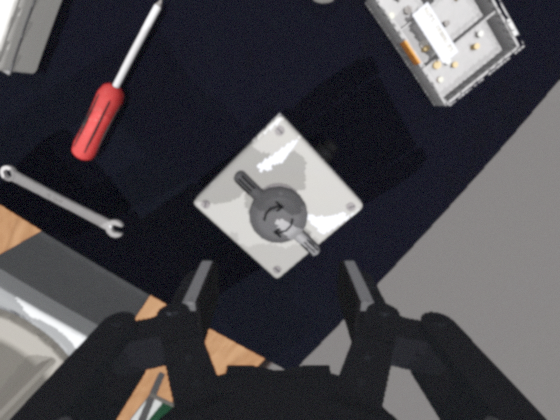

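The arm is clear, with the head at (278,213) and the wing tips at (239,177) and (316,250). I'll compare the wing angle with the box and check the height.

```bash

python3 - <<'E'
from h import *
for z in(77,86):
  a=atz('w5.png',239,177,z);b=atz('w5.png',316,250,z);d=a-b;print(z,np.arctan2(d[1],d[0]),np.linalg.norm(d),(a+b)/2)
cs=[atz('w5.png',x,y,60) for x,y in((280,114),(362,207),(277,278),(195,203))]
e=cs[0]-cs[1];f=cs[3]-cs[2];print(np.arctan2(e[1],e[0]),np.arctan2(f[1],f[0]),np.mean(cs,0))
E
```

```text
77 1.4004882245939287 92.37445998366202 [ 471.24456594 -172.63691448   77.        ]
86 1.4004882245939283 88.92200977603713 [ 473.91954991 -170.67477044   86.        ]
1.3656608301653146 1.380592314027733 [ 474.27500711 -169.92342137   60.        ]
```

```bash
python3 -c "
from h import *
print(close_job())"
```

```text
the job is handed in; nothing more can be done
None
```

I pushed the winged stop fully in, twisted it clockwise until it came out again and moved clear. The last camera view shows it out and back at rest; I handed the job in, but no verdict was returned.

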